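Hold the free tuning rod of a cavity filter bank

TASK

Two of the three sprung tuning rods on the cavity filter bank are locked and stop hard after about 5 mm: try the blue knobs one after another from above, the left one first, then the middle, then the right (as seen from the robot), pressing each down about 5 mm to feel whether it stops, without forcing it, and letting it up again. Then press the rod that is free down 10 mm, so that the white part of its stem has just gone into the brass bush, with the others up, and keep holding it there: the program finishes while still holding the knob down. Leave the things lying around the bank alone.

Things in the scene. Friction and masses are not known exactly. Their poses are not given: they have to be found in the camera images.
- bank: three black upright cavity filters (90 mm diameter, aluminium caps 158 mm high) in a row on an aluminium plate 150 x 360 x 12 mm fixed to the bench. Origin: centre of the plate's underside; x away from the robot at yaw 0, y along the row, z up. Filters at y = +110 mm (left, seen from the robot), 0, -110 mm. On the caps' far side, 26 mm from the rods, sockets and copper links up to 23 mm high, below the knobs
- top_left (a point): centre of the flat top of the left rod's blue knob (32 mm in diameter, 18 mm tall), 204 mm above the bench when released; z up. Under the knob 22 mm of the 12 mm thick stem show above the brass bush when released: white on the lowest 10 mm, red above
- rod_left (a joint): how far the left tuning rod is pressed down, in m: 0 released. Spring return: about 4 N to start it, then about 0.6 N more per mm (10 N at 10 mm). One of the three rods (a different one each time, alike to the eye) is free and goes down 18 mm; the two locked ones stop hard after about 5 mm
- top_middle (a point): centre of the flat top of the middle rod's blue knob (32 mm in diameter, 18 mm tall), 204 mm above the bench when released; z up. Under the knob 22 mm of the 12 mm thick stem show above the brass bush when released: white on the lowest 10 mm, red above
- rod_middle (a joint): how far the middle tuning rod is pressed down, in m: 0 released. Spring return: about 4 N to start it, then about 0.6 N more per mm (10 N at 10 mm). One of the three rods (a different one each time, alike to the eye) is free and goes down 18 mm; the two locked ones stop hard after about 5 mm
- top_right (a point): centre of the flat top of the right rod's blue knob (32 mm in diameter, 18 mm tall), 204 mm above the bench when released; z up. Under the knob 22 mm of the 12 mm thick stem show above the brass bush when released: white on the lowest 10 mm, red above
- rod_right (a joint): how far the right tuning rod is pressed down, in m: 0 released. Spring return: about 4 N to start it, then about 0.6 N more per mm (10 N at 10 mm). One of the three rods (a different one each time, alike to the eye) is free and goes down 18 mm; the two locked ones stop hard after about 5 mm
- screwdriver: bystander: screwdriver lying on the bench on the far side of the bank, about 200 mm long; origin: below its middle, on the bench
- adapter: bystander: brass coax adapter standing on the bench on the far side of the bank, 22 mm in diameter, 38 mm tall; origin: centre of its underside
- tape: bystander: red roll of tape lying flat beside the right end of the bank, 84 mm outside diameter, 19 mm high; origin: centre of its underside

How it is judged:
By the outcome, as a careful person would: the job done as asked, in the order asked, and still so for the second after the job is handed in, while the arm keeps its last pose, push and grip.
It also fails if it takes over 51 s, if anything falls off the work surface, if the arm or the gripper's body presses on something with over 40 N, if the wrist force passes 120 N, or if a joint passes its speed limit or range.

ROBOT

A 6-joint arm with a two-finger parallel gripper is mounted at the origin on the work surface. World frame = base frame: x ahead of the robot, y to its left, z up, the work surface at z = 0. Lengths are in m, angles in rad, forces in N, time in s.
With the tool pointing down it reaches from about 0.425 to 0.95 m from the base axis. Payload 3.5 kg.
Tool frame: the origin (TCP) lies at the very end of the fingers, on their centre line; the grasp point (between the pads) lies ctrl.grip_point_offset behind it (ctrl.grip_point_offset is the distance from the TCP to the grasp point, in m); z points along the fingers, y is the line along which they close (so a half turn about z gives the same grasp; the last joint's range is limited). The gripper opens to 85 mm and grips with 20 to 120 N. Pads are 22 mm wide; open, the fingers measure 114 mm over their backs; the gripper's body (76 mm by 85 mm) begins 54 mm behind the grasp point. The pads swing forward as they close: fully open they stand 13 mm farther back than shut.
Start: joints at [-1.377, 0.286, 1.577, -0, 1.279, -0.15], TCP at [0.228, -0.635, 0.231] pointing down, gripper open.
Joint ranges: [-2.77, 2.77], [-0.9, 2.22], [0.21, 2.48], [-1.53, 4.67], [0.24, 2.81], [-2.84, 2.84]. Speed limits (rad/s): [2.79, 2.79, 3.14, 3.14, 3.14, 3.14].

INTERFACE

Orientations are given as a rotation vector (axis times angle).
In Python, from station import sense, imaging, ctrl gives the robot as it stands. The module is installed in compiled form; this text tells all that it offers.
- The arm moves only by the shell command python3 -m jog 'ROWS' [FORCE]. ROWS is JSON, a list of rows, each an object of numbers: "dx", "dy", "dz": the shift along the tool's x, y, z normalised to -1 to 1, where 1 is 800 mm; "turn": the turn about the tool's z normalised to -1 to 1, where 1 is 2 rad; "jaw": the opening, from -1 (shut) to 1 (fully open). In form: [{"dx": .., "dy": .., "dz": .., "turn": .., "jaw": ..}, ...]. A call has 1 to 10 rows; each row shifts and turns the commanded pose from where the row before left it, along the tool's axes as they then stand; what a row does not reach is not made up. A row lasts 1/12 s, in which the tool goes at most 41.7 mm and 7.16 degrees, less where a joint would pass 70% of its speed; a pose out of reach is approached as far as the arm can. A call with a number of a shift or a turn outside -1 to 1 is refused whole. A call with a gripper value outside its range is refused whole. The fingers move at their own pace and stop on an object; FORCE is the grip in N (left out, the last holds). Time passes only in rows, so rows that do not move let the fingers close. It gives the time, the measured TCP pose, the force, the opening and the grip force at its end, in the units of the state.
- sense(): the state, without advancing time (a new reading comes with each control period).
- imaging.snapshot(name): name is "scene" or "top" or "wrist"; returns the picture (420x560x3 uint8, blue, green, red); there is no depth.
- imaging.get_calibration(name): a dict with "fx", "fy", "cx", "cy" (pixels), "rvec" (rotation vector, rad) and "tvec" (3), from world to camera coordinates, as OpenCV has them; the wrist camera has in their place "tool_from_camera" (4x4, takes a point from camera to tool coordinates, whose origin is the TCP and whose axes are the flange's). Camera axes: x right, y down, z forward; pixel columns grow to the right and rows downward; lengths in m; the calibration is good to about 2 mm. The wrist camera is an equidistant fisheye: a pixel r from the principal point sees the ray r / f radians off the axis. A picture is of the moment at which its call begins: read the wrist's pose just before it. get_calibration takes no time and is no camera call.
- ctrl.finish_job(): hands the job in; it is judged then, once.
The state is a dict: "time_s": time; "q": joint angles; "dq": joint speeds; "joint_torque": joint torques, N m; "position": TCP position; "tool_rot": TCP orientation; "force": force on the tool from outside, world axes, zero at the start; "ft_torque": the same for the moment, N m; "finger_gap": opening from 0.0 (shut) to 1.0 (fully open); "finger_force": force on a finger pad.
Only numpy, scipy, OpenCV 4.12 (cv2) and the standard library are available. Lean on these libraries where they do the work, as an engineer would, in place of code of your own. Each camera call takes 0.05 s, during which the arm holds its last target. There are 200 camera calls.

## Working session

There is one attempt and no reset: what is moved stays moved. The work goes in short steps, Python scripts to look and compute and a shell command to move; the robot and the scene stay as the last step left them, time stands still between calls to the robot, and variables do not carry over. Pictures are saved under pics/ and viewed, at most 10 in all, crops included, and the job is handed in when it is done.

```bash
mkdir -p pics; python3 - <<'E'
from station import sense, imaging, ctrl
import cv2
s=sense();print(s)
print(ctrl.grip_point_offset)
for n in("scene","top"):
    im=imaging.snapshot(n);cv2.imwrite(f"pics/{n}0.png",im);print(n,imaging.get_calibration(n))
print(imaging.get_calibration("wrist"))
E
```

```text
{'time_s': 0.0, 'q': array([-1.37698364e+00,  2.87228438e-01,  1.57817895e+00,  8.25136109e-06,
        1.27859856e+00, -1.50023987e-01]), 'dq': array([-0.00174933, -0.00082755,  0.00171976,  0.00026796, -0.00162478,
        0.00013312]), 'joint_torque': array([ 2.96744065e-04, -4.05983591e+01, -2.92620850e+01, -1.72602759e-04,
        5.74538775e-03,  1.28985343e-05]), 'position': array([ 0.22743   , -0.63483311,  0.22990427]), 'tool_rot': array([-3.09290388e+00, -5.37024335e-01,  7.05319477e-05]), 'force': array([ 0.47045424, -0.11921577, -0.8913963 ]), 'ft_torque': array([ 0.00878121, -0.00614026, -0.01135401]), 'finger_force': 0.0, 'finger_gap': 1.001255964951785}
0.0187
scene {'fx': 506.04149705964227, 'fy': 506.04149705964227, 'cx': 279.7532442117745, 'cy': 213.05537866534615, 'rvec': array([ 1.57982264,  1.67965173, -0.91529063]), 'tvec': array([ 0.0714829 , -0.22897292,  1.63412051])}
top {'fx': 470.56061964978005, 'fy': 470.56061964978005, 'cx': 278.5044814334637, 'cy': 206.84320980663074, 'rvec': array([ 2.16352104, -2.20159953,  0.10064888]), 'tvec': array([-0.01630693,  0.64995428,  1.03281283])}
{'fx': 325.19226210127806, 'fy': 325.19226210127806, 'cx': 269.8037732834336, 'cy': 208.2772924165727, 'tool_from_camera': array([[ 2.74779769e-04, -9.61600675e-01, -2.74452304e-01,
         7.01047384e-02],
       [ 9.99999832e-01,  4.04208518e-04, -4.15035541e-04,
         3.80157518e-04],
       [ 5.10034416e-04, -2.74452143e-01,  9.61600624e-01,
        -1.43857214e-01],
       [ 0.00000000e+00,  0.00000000e+00,  0.00000000e+00,
         1.00000000e+00]])}
```

View pics/scene0.png

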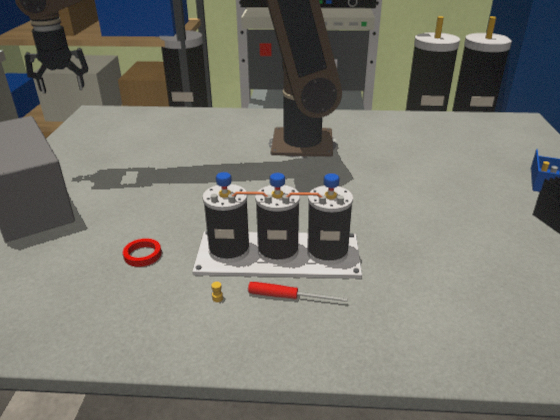

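View pics/top0.png

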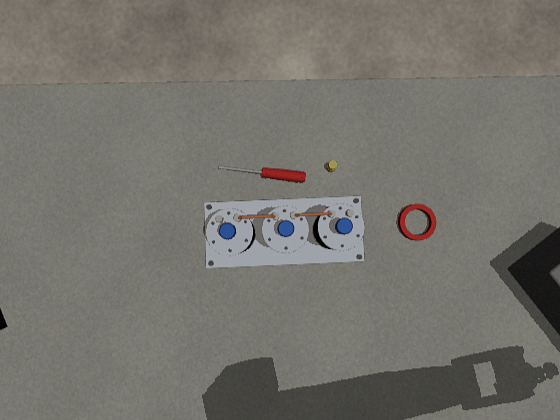

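The scene view faces the robot, with knobs at about (224,180), (278,181) and (331,181). In the top view they are at about (228,231), (286,228) and (344,226). The screwdriver and adapter lie beyond the bank, and the tape is to its right.

```bash
cat > h.py <<'E'
import cv2,numpy as np
from station import sense, imaging
def blue(im):
    h=cv2.cvtColor(im,cv2.COLOR_BGR2HSV)
    m=cv2.inRange(h,(105,150,60),(130,255,255))
    n,l,st,c=cv2.connectedComponentsWithStats(m)
    return m,st,c
def ray(n,uv):
    k=imaging.get_calibration(n);R=cv2.Rodrigues(k['rvec'])[0];C=-R.T@k['tvec']
    d=R.T@np.array([(uv[0]-k['cx'])/k['fx'],(uv[1]-k['cy'])/k['fy'],1]);return C,d
def plane(n,uv,z):
    C,d=ray(n,uv);return C+d*(z-C[2])/d[2]
E
python3 - <<'E'
from h import *
for n in("top","scene"):
    im=cv2.imread(f"pics/{n}0.png");m,st,c=blue(im)
    for s,u in zip(st[1:],c[1:]):
        if 60<s[4]<600 and 200<u[0]<360:
            print(n,s,u.round(1),plane(n,u,.200).round(4),plane(n,u,.195).round(4))
print(ray("top",(0,0))[0],ray("scene",(0,0))[0])
E
```

```text
top [337 218  15  16 189] [344.  225.8] [ 0.5973 -0.1486  0.2   ] [ 0.5975 -0.1493  0.195 ]
top [278 221  16  16 199] [285.4 228.2] [ 0.5947 -0.0384  0.2   ] [ 0.5948 -0.0385  0.195 ]
top [219 223  16  16 198] [226.7 230.7] [0.5919 0.0719 0.2   ] [0.5921 0.0724 0.195 ]
scene [216 172  15  14 130] [222.7 177.9] [ 0.6046 -0.148   0.2   ] [ 0.5957 -0.1498  0.195 ]
scene [270 173  15  13 141] [276.9 178.6] [ 0.6015 -0.038   0.2   ] [ 0.5926 -0.0386  0.195 ]
scene [324 174  15  13 139] [330.9 179.2] [0.5979 0.0711 0.2   ] [0.589  0.0715 0.195 ]
[ 0.56099174 -0.01793184  1.08368609] [1.49536654 0.02756955 0.70071898]
```

```bash
cat >> h.py <<'E'
from scipy.spatial.transform import Rotation as Ro
K=dict(left=(.592,.072),middle=(.5945,-.0385),right=(.597,-.1485))
def go(p):
    s=sense();R=Ro.from_rotvec(s['tool_rot']).as_matrix()
    d=R.T@(np.array(p)-s['position'])/.8
    print("t",s['time_s'],"pos",s['position'].round(4),"F",s['force'].round(2),"gap",s['finger_gap'],"z axis",R[:,2].round(4),"xaxis",R[:,0].round(3))
    print("norm shift",d.round(5))
E
python3 -m jog '[{"dz":-0.035,"jaw":-1},{"dz":-0.035,"jaw":-1},{"jaw":-1},{"jaw":-1}]' 20
python3 -c "
from h import *
go((*K['left'],.28))"
```

```text
t 0.1 pos [ 0.2274 -0.6349  0.2301] F [ 0.18 -0.14 -0.95] gap 0.995295840782174 z axis [-4.0e-04  2.1e-03 -1.0e+00] xaxis [0.941 0.337 0.   ]
norm shift [ 0.7269  -0.67844 -0.06077]validation failed for argument at $[0]...
```

```bash
python3 -m jog '[{"dx":0,"dy":0,"dz":-0.035,"turn":0,"jaw":-1},{"dx":0,"dy":0,"dz":-0.035,"turn":0,"jaw":-1},{"dx":0,"dy":0,"dz":0,"turn":0,"jaw":-1}]' 20
python3 -c "
from h import *
go((*K['left'],.28))"
```

```text
time_s: 0.35
position: [0.2281, -0.6377, 0.294]
tool_rot: [3.085, 0.536, 0.0]
force: [0.1, -0.3, 1.2]
finger_gap: 0.605
finger_force: 0.0
t 0.35 pos [ 0.2281 -0.6377  0.294 ] F [ 0.05 -0.32  1.22] gap 0.6052996735348284 z axis [ 0.002  -0.0098 -0.9999] xaxis [ 0.941  0.337 -0.001]
norm shift [ 0.72739 -0.68191  0.00968]
```

```bash

python3 -m jog '[{"dx":0.036,"dy":-0.0335,"dz":0,"turn":0,"jaw":-1},{"dx":0.036,"dy":-0.0335,"dz":0,"turn":0,"jaw":-1},{"dx":0.036,"dy":-0.0335,"dz":0,"turn":0,"jaw":-1},{"dx":0.036,"dy":-0.0335,"dz":0,"turn":0,"jaw":-1},{"dx":0.036,"dy":-0.0335,"dz":0,"turn":0,"jaw":-1},{"dx":0.036,"dy":-0.0335,"dz":0,"turn":0,"jaw":-1},{"dx":0.036,"dy":-0.0335,"dz":0,"turn":0,"jaw":-1},{"dx":0.036,"dy":-0.0335,"dz":0,"turn":0,"jaw":-1},{"dx":0.036,"dy":-0.0335,"dz":0,"turn":0,"jaw":-1},{"dx":0.036,"dy":-0.0335,"dz":0,"turn":0,"jaw":-1}]' >/dev/null
python3 -m jog '[{"dx":0.036,"dy":-0.0335,"dz":0,"turn":0,"jaw":-1},{"dx":0.036,"dy":-0.0335,"dz":0,"turn":0,"jaw":-1},{"dx":0.036,"dy":-0.0335,"dz":0,"turn":0,"jaw":-1},{"dx":0.036,"dy":-0.0335,"dz":0,"turn":0,"jaw":-1},{"dx":0.036,"dy":-0.0335,"dz":0,"turn":0,"jaw":-1},{"dx":0.036,"dy":-0.0335,"dz":0,"turn":0,"jaw":-1},{"dx":0.036,"dy":-0.0335,"dz":0,"turn":0,"jaw":-1},{"dx":0.036,"dy":-0.0335,"dz":0,"turn":0,"jaw":-1},{"dx":0,"dy":0,"dz":0,"turn":0,"jaw":-1},{"dx":0,"dy":0,"dz":0,"turn":0,"jaw":-1}]' >/dev/null
python3 -c "
from h import *
go((*K['left'],.23))"
```

```text
t 2.0167 pos [ 0.5531 -0.0046  0.2864] F [-0.95 -0.1   0.06] gap -0.00023090820023843276 z axis [-1.5e-03  1.0e-04 -1.0e+00] xaxis [ 0.94   0.341 -0.001]
norm shift [ 0.07843 -0.0734   0.07037]
```

```bash

python3 -m jog '[{"dx":0.026,"dy":-0.0245,"dz":0,"turn":0,"jaw":-1},{"dx":0.026,"dy":-0.0245,"dz":0,"turn":0,"jaw":-1},{"dx":0.026,"dy":-0.0245,"dz":0.02,"turn":0,"jaw":-1},{"dx":0,"dy":0,"dz":0.03,"turn":0,"jaw":-1},{"dx":0,"dy":0,"dz":0.02,"turn":0,"jaw":-1},{"dx":0,"dy":0,"dz":0,"turn":0,"jaw":-1},{"dx":0,"dy":0,"dz":0,"turn":0,"jaw":-1},{"dx":0,"dy":0,"dz":0,"turn":0,"jaw":-1}]' >/dev/null
python3 - <<'E'
from h import *
go((*K['left'],.204))
for n in("scene","top"):
    im=imaging.snapshot(n);cv2.imwrite(f"pics/{n}1.png",im)
a=cv2.imread("pics/scene1.png")[130:220,190:370];b=cv2.imread("pics/top1.png")[180:270,190:370]
cv2.imwrite("pics/c1.png",cv2.resize(np.vstack([a[:75],b[:75]]),None,fx=4,fy=4))
E
```

```text
t 2.6833 pos [0.5923 0.0688 0.2325] F [ 0.41 -0.43  0.7 ] gap 0.0014826393794710741 z axis [ 1.6e-03 -2.0e-04 -1.0e+00] xaxis [0.942 0.336 0.001]
norm shift [ 0.00091 -0.00398  0.03559]
```

View pics/c1.png

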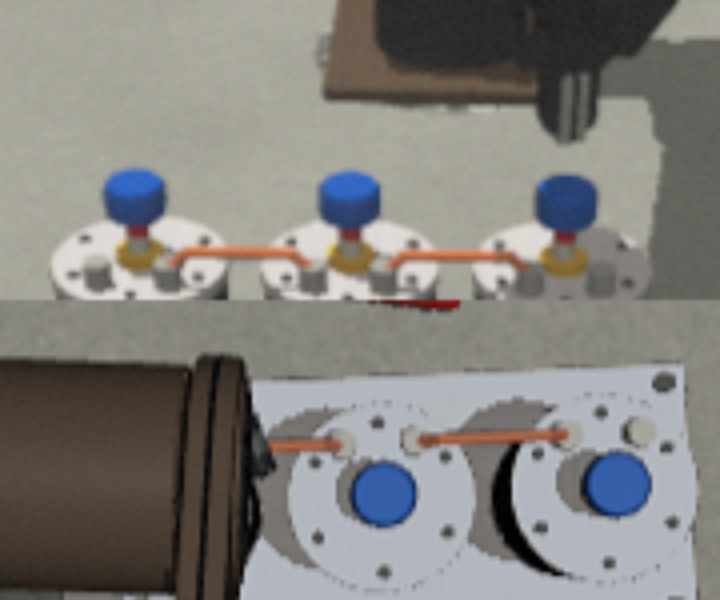

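The fingers are shut and stand centred above the left knob, at about (566,140) in the crop with the knob at (566,200). I'll descend in small steps.

```bash

python3 -m jog '[{"dx":0.001,"dy":-0.004,"dz":0.01,"turn":0,"jaw":-1},{"dx":0,"dy":0,"dz":0.01,"turn":0,"jaw":-1},{"dx":0,"dy":0,"dz":0.01,"turn":0,"jaw":-1},{"dx":0,"dy":0,"dz":0,"turn":0,"jaw":-1},{"dx":0,"dy":0,"dz":0,"turn":0,"jaw":-1},{"dx":0,"dy":0,"dz":0,"turn":0,"jaw":-1}]' 
python3 -m jog '[{"dx":0,"dy":0,"dz":0.002,"turn":0,"jaw":-1},{"dx":0,"dy":0,"dz":0.002,"turn":0,"jaw":-1},{"dx":0,"dy":0,"dz":0.002,"turn":0,"jaw":-1},{"dx":0,"dy":0,"dz":0,"turn":0,"jaw":-1},{"dx":0,"dy":0,"dz":0,"turn":0,"jaw":-1},{"dx":0,"dy":0,"dz":0,"turn":0,"jaw":-1}]' 

```

```text
time_s: 3.28
position: [0.5916, 0.0731, 0.2071]
tool_rot: [-3.095, -0.538, 0.001]
force: [-0.2, -0.9, 0.4]
finger_gap: -0.002
finger_force: 0.0
time_s: 3.78
position: [0.592, 0.0731, 0.2034]
tool_rot: [3.095, 0.537, 0.002]
force: [0.6, 0.0, 3.4]
finger_gap: 0.003
finger_force: 1.8
```

```bash

python3 -m jog '[{"dx":0,"dy":0,"dz":0.00125,"turn":0,"jaw":-1},{"dx":0,"dy":0,"dz":0.00125,"turn":0,"jaw":-1},{"dx":0,"dy":0,"dz":0.00125,"turn":0,"jaw":-1},{"dx":0,"dy":0,"dz":0,"turn":0,"jaw":-1},{"dx":0,"dy":0,"dz":0,"turn":0,"jaw":-1},{"dx":0,"dy":0,"dz":0,"turn":0,"jaw":-1}]' 
python3 -m jog '[{"dx":0,"dy":0,"dz":0.00125,"turn":0,"jaw":-1},{"dx":0,"dy":0,"dz":0,"turn":0,"jaw":-1},{"dx":0,"dy":0,"dz":0,"turn":0,"jaw":-1}]' 

```

```text
time_s: 4.28
position: [0.5919, 0.0731, 0.2001]
tool_rot: [3.095, 0.537, 0.002]
force: [-1.9, 0.2, 5.3]
finger_gap: -0.002
finger_force: 2.6
time_s: 4.53
position: [0.592, 0.0731, 0.1993]
tool_rot: [3.095, 0.537, 0.002]
force: [-0.1, -0.2, 5.8]
finger_gap: -0.001
finger_force: 2.9
```

```bash

python3 -m jog '[{"dx":0,"dy":0,"dz":0.00125,"turn":0,"jaw":-1},{"dx":0,"dy":0,"dz":0,"turn":0,"jaw":-1},{"dx":0,"dy":0,"dz":0,"turn":0,"jaw":-1}]' | grep -E "pos|force"
python3 -m jog '[{"dx":0,"dy":0,"dz":0.00125,"turn":0,"jaw":-1},{"dx":0,"dy":0,"dz":0,"turn":0,"jaw":-1},{"dx":0,"dy":0,"dz":0,"turn":0,"jaw":-1}]'  | grep -E "pos|force"

```

```text
position: [0.592, 0.0731, 0.1991]
force: [-3.3, 0.0, 7.8]
finger_force: 4.1
position: [0.592, 0.0731, 0.199]
force: [-3.4, 0.7, 11.0]
finger_force: 5.6
```

The left rod stopped hard at 5 mm: two more 1 mm commands moved it about 0.3 mm and the force jumped. It is locked, so I let it up and go to the middle.

```bash

python3 -m jog '[{"dx":0,"dy":0,"dz":-0.006,"turn":0,"jaw":-1},{"dx":0,"dy":0,"dz":-0.012,"turn":0,"jaw":-1},{"dx":0,"dy":0,"dz":-0.018,"turn":0,"jaw":-1},{"dx":-0.011,"dy":0.033,"dz":0,"turn":0,"jaw":-1},{"dx":-0.011,"dy":0.033,"dz":0,"turn":0,"jaw":-1},{"dx":-0.011,"dy":0.033,"dz":0,"turn":0,"jaw":-1},{"dx":-0.011,"dy":0.033,"dz":0,"turn":0,"jaw":-1},{"dx":0,"dy":0,"dz":0,"turn":0,"jaw":-1},{"dx":0,"dy":0,"dz":0,"turn":0,"jaw":-1},{"dx":0,"dy":0,"dz":0,"turn":0,"jaw":-1}]' >/dev/null
python3 - <<'E'
from h import *
go((*K['middle'],.206))
im=imaging.snapshot("scene");m,st,c=blue(im)
print([u.round(1) for s,u in zip(st[1:],c[1:]) if 60<s[4]<600 and 200<u[0]<360])
E
```

```text
t 5.8667 pos [ 0.5937 -0.0378  0.2246] F [-0.25 -0.45 -0.85] gap -0.0010117907292368994 z axis [-1.3e-03  9.0e-04 -1.0e+00] xaxis [ 0.942  0.337 -0.001]
norm shift [0.00069 0.00121 0.02322]
[array([222.7, 177.3]), array([277.1, 178.6]), array([331.3, 180. ])]
```

```bash

python3 -m jog '[{"dx":0.0005,"dy":0.001,"dz":0.009,"turn":0,"jaw":-1},{"dx":0,"dy":0,"dz":0.009,"turn":0,"jaw":-1},{"dx":0,"dy":0,"dz":0.006,"turn":0,"jaw":-1},{"dx":0,"dy":0,"dz":0.002,"turn":0,"jaw":-1},{"dx":0,"dy":0,"dz":0.00125,"turn":0,"jaw":-1},{"dx":0,"dy":0,"dz":0,"turn":0,"jaw":-1},{"dx":0,"dy":0,"dz":0,"turn":0,"jaw":-1},{"dx":0,"dy":0,"dz":0,"turn":0,"jaw":-1}]' | grep -E "pos|force"
python3 -m jog '[{"dx":0,"dy":0,"dz":0.00125,"turn":0,"jaw":-1},{"dx":0,"dy":0,"dz":0.00125,"turn":0,"jaw":-1},{"dx":0,"dy":0,"dz":0,"turn":0,"jaw":-1},{"dx":0,"dy":0,"dz":0,"turn":0,"jaw":-1}]' | grep -E "pos|force"

```

```text
position: [0.5949, -0.0386, 0.2041]
force: [-0.8, 1.6, 3.4]
finger_force: 1.5
position: [0.595, -0.0387, 0.2019]
force: [-1.3, 2.3, 4.9]
finger_force: 2.1
```

```bash

python3 -m jog '[{"dx":0,"dy":0,"dz":0.00125,"turn":0,"jaw":-1},{"dx":0,"dy":0,"dz":0.00125,"turn":0,"jaw":-1},{"dx":0,"dy":0,"dz":0,"turn":0,"jaw":-1},{"dx":0,"dy":0,"dz":0,"turn":0,"jaw":-1}]' | grep -E "pos|force"
python3 -m jog '[{"dx":0,"dy":0,"dz":0.00125,"turn":0,"jaw":-1},{"dx":0,"dy":0,"dz":0,"turn":0,"jaw":-1},{"dx":0,"dy":0,"dz":0,"turn":0,"jaw":-1}]' | grep -E "pos|force"
python3 -m jog '[{"dx":0,"dy":0,"dz":0.00125,"turn":0,"jaw":-1},{"dx":0,"dy":0,"dz":0,"turn":0,"jaw":-1},{"dx":0,"dy":0,"dz":0,"turn":0,"jaw":-1}]' | grep -E "pos|force"

```

```text
position: [0.595, -0.0387, 0.2]
force: [-1.1, 2.0, 5.7]
finger_force: 2.6
position: [0.595, -0.0387, 0.1991]
force: [-1.3, 2.7, 5.5]
finger_force: 2.9
position: [0.595, -0.0387, 0.199]
force: [-3.1, 2.4, 8.5]
finger_force: 4.3
```

The middle rod stops the same way, so it is locked too. Letting it up and trying the right one.

```bash

python3 -m jog '[{"dx":0,"dy":0,"dz":-0.006,"turn":0,"jaw":-1},{"dx":0,"dy":0,"dz":-0.012,"turn":0,"jaw":-1},{"dx":0,"dy":0,"dz":-0.017,"turn":0,"jaw":-1},{"dx":-0.011,"dy":0.0325,"dz":0,"turn":0,"jaw":-1},{"dx":-0.011,"dy":0.0325,"dz":0,"turn":0,"jaw":-1},{"dx":-0.011,"dy":0.0325,"dz":0,"turn":0,"jaw":-1},{"dx":-0.011,"dy":0.0325,"dz":0,"turn":0,"jaw":-1},{"dx":0,"dy":0,"dz":0,"turn":0,"jaw":-1},{"dx":0,"dy":0,"dz":0,"turn":0,"jaw":-1},{"dx":0,"dy":0,"dz":0,"turn":0,"jaw":-1}]' >/dev/null
python3 - <<'E'
from h import *
go((*K['right'],.206))
im=imaging.snapshot("scene");m,st,c=blue(im)
print([u.round(1) for s,u in zip(st[1:],c[1:]) if 60<s[4]<600 and 200<u[0]<360])
E
```

```text
t 8.5833 pos [ 0.5964 -0.1485  0.2255] F [-0.25  0.5   0.46] gap -0.002396196852372095 z axis [-4.e-04  2.e-04 -1.e+00] xaxis [ 0.942  0.337 -0.   ]
norm shift [0.00068 0.00019 0.02434]
[array([222.9, 177.8]), array([277.1, 178.6]), array([331.1, 179.2])]
```

```bash

python3 -m jog '[{"dx":0.0005,"dy":0,"dz":0.009,"turn":0,"jaw":-1},{"dx":0,"dy":0,"dz":0.009,"turn":0,"jaw":-1},{"dx":0,"dy":0,"dz":0.007,"turn":0,"jaw":-1},{"dx":0,"dy":0,"dz":0.002,"turn":0,"jaw":-1},{"dx":0,"dy":0,"dz":0.00125,"turn":0,"jaw":-1},{"dx":0,"dy":0,"dz":0,"turn":0,"jaw":-1},{"dx":0,"dy":0,"dz":0,"turn":0,"jaw":-1},{"dx":0,"dy":0,"dz":0,"turn":0,"jaw":-1}]' | grep -E "pos|force"
python3 -m jog '[{"dx":0,"dy":0,"dz":0.00125,"turn":0,"jaw":-1},{"dx":0,"dy":0,"dz":0.00125,"turn":0,"jaw":-1},{"dx":0,"dy":0,"dz":0,"turn":0,"jaw":-1},{"dx":0,"dy":0,"dz":0,"turn":0,"jaw":-1}]' | grep -E "pos|force"
python3 -m jog '[{"dx":0,"dy":0,"dz":0.00125,"turn":0,"jaw":-1},{"dx":0,"dy":0,"dz":0.00125,"turn":0,"jaw":-1},{"dx":0,"dy":0,"dz":0,"turn":0,"jaw":-1},{"dx":0,"dy":0,"dz":0,"turn":0,"jaw":-1}]' | grep -E "pos|force"

```

```text
position: [0.5972, -0.1482, 0.2035]
force: [-1.3, 2.2, 3.5]
finger_force: 1.8
position: [0.5973, -0.1484, 0.2013]
force: [-0.2, 3.5, 4.0]
finger_force: 2.3
position: [0.5973, -0.1484, 0.1995]
force: [-0.8, 3.1, 5.3]
finger_force: 2.8
```

```bash

python3 -m jog '[{"dx":0,"dy":0,"dz":0.00125,"turn":0,"jaw":-1},{"dx":0,"dy":0,"dz":0,"turn":0,"jaw":-1},{"dx":0,"dy":0,"dz":0,"turn":0,"jaw":-1}]' | grep -E "pos|force"
python3 -m jog '[{"dx":0,"dy":0,"dz":0.00125,"turn":0,"jaw":-1},{"dx":0,"dy":0,"dz":0,"turn":0,"jaw":-1},{"dx":0,"dy":0,"dz":0,"turn":0,"jaw":-1}]' | grep -E "pos|force"

```

```text
position: [0.5973, -0.1484, 0.1987]
force: [-1.6, 1.8, 6.3]
finger_force: 3.0
position: [0.5973, -0.1484, 0.1978]
force: [-1.3, 3.5, 6.3]
finger_force: 3.3
```

The right rod passes 0.199 m without stopping, so it is free. I let it up fully, then press it 10 mm.

```bash

python3 -m jog '[{"dx":0,"dy":0,"dz":-0.006,"turn":0,"jaw":-1},{"dx":0,"dy":0,"dz":-0.012,"turn":0,"jaw":-1},{"dx":0,"dy":0,"dz":-0.006,"turn":0,"jaw":-1},{"dx":0,"dy":0,"dz":0,"turn":0,"jaw":-1},{"dx":0,"dy":0,"dz":0,"turn":0,"jaw":-1},{"dx":0,"dy":0,"dz":0,"turn":0,"jaw":-1},{"dx":0,"dy":0,"dz":0,"turn":0,"jaw":-1},{"dx":0,"dy":0,"dz":0,"turn":0,"jaw":-1}]' | grep -E "pos|force"
python3 -c "
from h import *
cv2.imwrite('pics/up.png',imaging.snapshot('scene'))
go((*K['right'],.194))"
python3 -m jog '[{"dx":0,"dy":0,"dz":0.007,"turn":0,"jaw":-1},{"dx":0,"dy":0,"dz":0.007,"turn":0,"jaw":-1},{"dx":0,"dy":0,"dz":0.003,"turn":0,"jaw":-1},{"dx":0,"dy":0,"dz":0.003,"turn":0,"jaw":-1},{"dx":0,"dy":0,"dz":0.003,"turn":0,"jaw":-1},{"dx":0,"dy":0,"dz":0.003,"turn":0,"jaw":-1},{"dx":0,"dy":0,"dz":0,"turn":0,"jaw":-1},{"dx":0,"dy":0,"dz":0,"turn":0,"jaw":-1},{"dx":0,"dy":0,"dz":0,"turn":0,"jaw":-1}]' | grep -E "pos|force"
```

```text
position: [0.5966, -0.1484, 0.2154]
force: [0.9, -0.2, -0.4]
finger_force: 0.0
t 11.1833 pos [ 0.5967 -0.1484  0.2155] F [ 0.88 -0.07  0.4 ] gap 0.0010641043329452456 z axis [-9.e-04  2.e-04 -1.e+00] xaxis [ 0.941  0.337 -0.001]
norm shift [0.00031 0.00021 0.0269 ]
position: [0.5971, -0.1485, 0.1971]
force: [-2.3, 0.8, 7.1]
finger_force: 3.5
```

```bash

python3 -m jog '[{"dx":0,"dy":0,"dz":0.0015,"turn":0,"jaw":-1},{"dx":0,"dy":0,"dz":0.0015,"turn":0,"jaw":-1},{"dx":0,"dy":0,"dz":0.0013,"turn":0,"jaw":-1},{"dx":0,"dy":0,"dz":0,"turn":0,"jaw":-1},{"dx":0,"dy":0,"dz":0,"turn":0,"jaw":-1},{"dx":0,"dy":0,"dz":0,"turn":0,"jaw":-1},{"dx":0,"dy":0,"dz":0,"turn":0,"jaw":-1},{"dx":0,"dy":0,"dz":0,"turn":0,"jaw":-1}]' | grep -E "pos|force"
python3 - <<'E'
from h import *
b=imaging.snapshot('scene');a=cv2.imread('pics/up.png')
for im in(a,b):
    m,st,c=blue(im);print([(s.tolist(),u.round(1)) for s,u in zip(st[1:],c[1:]) if 40<s[4]<600 and 200<u[0]<360])
f=lambda im:cv2.resize(im[160:205,195:360],None,fx=4.8,fy=4.8,interpolation=cv2.INTER_CUBIC)
cv2.imwrite('pics/c2.png',np.vstack([f(a),f(b)]))
E
```

```text
position: [0.5972, -0.1485, 0.1942]
force: [-2.5, 1.3, 8.8]
finger_force: 4.4
[([217, 173, 13, 13, 126], array([222.9, 178.3])), ([271, 174, 13, 12, 117], array([276.8, 178.6])), ([325, 174, 14, 13, 139], array([331.2, 179.4]))]
[([271, 174, 14, 12, 119], array([277.1, 178.8])), ([325, 174, 14, 13, 136], array([331.1, 179.2])), ([217, 179, 14, 11, 90], array([223.3, 184.2]))]
```

View pics/c2.png

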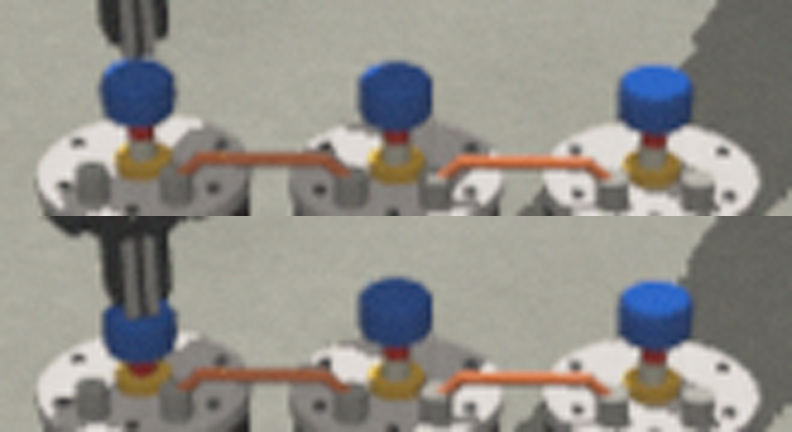

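The lower crop shows the right knob (138,330) pressed: no white is left above its bush (142,375), and the other two are up. I add a slight final trim of 0.2 mm and hold.

```bash

python3 -m jog '[{"dx":0,"dy":0,"dz":0.0003,"turn":0,"jaw":-1},{"dx":0,"dy":0,"dz":0,"turn":0,"jaw":-1},{"dx":0,"dy":0,"dz":0,"turn":0,"jaw":-1},{"dx":0,"dy":0,"dz":0,"turn":0,"jaw":-1},{"dx":0,"dy":0,"dz":0,"turn":0,"jaw":-1},{"dx":0,"dy":0,"dz":0,"turn":0,"jaw":-1}]' | grep -E "time|pos|force"
python3 -c "
from station import ctrl
print(ctrl.finish_job())"
```

```text
time_s: 13.15
position: [0.5971, -0.1485, 0.194]
force: [-4.6, 1.9, 9.1]
finger_force: 4.5
the job is handed in; nothing more can be done
None
```

I tried the rods left, middle, right: left and middle stopped hard at about 5 mm, the right one is free and is now held down about 10 mm with no white showing, the other two are up, and the job was handed in at 13.2 s.

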